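# Mount a doll-leg blank between the lathe centres and set its speed

### The arm

A 7-joint arm with a two-finger parallel gripper is mounted at the origin on the work surface. World frame = base frame: x ahead of the robot, y to its left, z up, the work surface at z = 0. Lengths are in m, angles in rad, forces in N, time in s.
With the tool pointing down it reaches from about 0.4 to 0.875 m from the base axis. Payload 19.3 kg.
Tool frame: the origin (TCP) lies at the very end of the fingers, on their centre line; the grasp point (between the pads) lies 19 mm behind it; z points along the fingers, y is the line along which they close (so a half turn about z gives the same grasp; the last joint's range is limited). The gripper opens to 85 mm and grips with 20 to 120 N. Pads are 22 mm wide; open, the fingers measure 114 mm over their backs; the gripper's body (76 mm by 85 mm) begins 54 mm behind the grasp point. The pads swing forward as they close: fully open they stand 13 mm farther back than shut.
Start: joints at [1.053, 0.521, -0.036, 1.599, 0.021, 1.021, -0.113], TCP at [0.271, -0.563, 0.231] pointing down, gripper open.
Joint ranges: [-2.91, 2.91], [-0.3, 2.13], [-1.5, 1.42], [0.17, 2.43], [-1.26, 4.41], [0.16, 1.93], [-2.52, 2.52]. Speed limits (rad/s): [1.89, 1.89, 2.39, 2.39, 3.01, 3.01, 3.01].

### API

Orientations are given as [roll, pitch, yaw] about the fixed x, y, z axes, in that order (R = Rz(yaw) Ry(pitch) Rx(roll)).
In Python, from workcell import monitor, optics, workorder gives the robot as it stands.
- The arm moves only by the tool apply_moves, never from a script. Its arguments are lists of equal length, an entry for each row: "linear": the shift along the tool's x, y, z each as a share of 0.1 m, from -1 to 1, a list of three; "delta_rot": the turn, a rotation vector about the tool's x, y, z each as a share of 120 degrees, from -1 to 1, a list of three. A call has exactly 5 rows; each row is the pose to reach, as a shift and turn from the pose commanded when the call began, along the tool's axes at that moment; what a row does not reach only later rows make up. A row lasts 1/12 s, in which the tool goes at most 41.7 mm and 7.16 degrees, less where a joint would pass 70% of its speed; a pose out of reach is approached as far as the arm can. A call with a number of a shift or a turn outside -1 to 1 is refused whole. A call with a gripper value outside its range is refused whole. "gripper" is the opening, from -1 (shut) to 1 (fully open), set as the call begins (left out, the last holds). The fingers move at their own pace and stop on an object; "force" is the grip in N (left out, the last holds). Time passes only in rows, so rows that repeat a pose let the fingers close, or fill a call up. It gives the time, the measured TCP pose, the force, the opening and the grip force at its end, in the units of the state.
- monitor.observe(): the state, without advancing time (a new reading comes with each control period).
- optics.grab_frame(name): name is "scene" or "side" or "wrist"; returns (picture, depth): 384x512x3 uint8, red, green, blue; 384x512 float32, m along the optical axis (not along the pixel's ray), 0 where there is no reading.
- optics.camera_info(name): a dict with "fx", "fy", "cx", "cy" (pixels), "rvec" (rotation vector, rad) and "tvec" (3), from world to camera coordinates, as OpenCV has them; the wrist camera has in their place "T_tool_cam" (4x4, takes a point from camera to tool coordinates, whose origin is the TCP and whose axes are the flange's). Camera axes: x right, y down, z forward; pixel columns grow to the right and rows downward; lengths in m; the calibration is good to about 2 mm. A picture is of the moment at which its call begins: read the wrist's pose just before it. camera_info takes no time and is no camera call.
- workorder.job_done(): hands the job in; it is judged then, once.
The state is a dict: "clock": time; "qpos": joint angles; "qd": joint speeds; "joint_efforts": joint torques, N m; "position": TCP position; "tool_rot": TCP orientation; "force": force on the tool from outside, world axes, zero at the start; "moment": the same for the moment, N m; "grip_width": finger opening in m; "finger_force": force on a finger pad.
Only numpy, scipy, OpenCV 4.12 (cv2) and the standard library are available. Lean on these libraries where they do the work, as an engineer would, in place of code of your own. Each camera call takes 0.05 s, during which the arm holds its last target. There are 200 camera calls.

### The job

Mount the wooden doll-leg blank on the little bench lathe: lay it in the notched cradle, then slide the tailstock up firmly until the two pointed centres sit in the holes in its ends and carry it, lifted clear of the cradle. Once it is held, turn the speed selector on the headstock so that its pointer is at the three-bar mark. Leave everything else on the bench where it is.

Things in the scene. Friction and masses are not known exactly. Their poses are not given: they have to be found in the camera images.
- blank: Loose pale wooden blank, 160 long, 0.15 kg, lying on the bench. Both ends are 40 x 40 square, 55 long; between them a round waist 32 in diameter, 50 long, good to grip. In each end face a central hole, 18 in diameter, 25 deep. Long axis = its y axis; origin at the centre of its underside (20 under the axis). Ends alike: either may go to the headstock.
- blank_mid (a point): Centre of the blank, on its long axis, 20 above its underside.
- lathe: Small grey bench lathe, fixed, base 110 (x) x 460 (y). Origin on the bench under the middle of the mounted blank; the line of centres runs along its y axis, 100 above the bench. Headstock: block at its -y end (84 x 90, top 125 high). Tailstock: block at its +y end (74 x 60). Each has a steel centre: 60 degree cone, tip 3 wide, 24 wide 18 behind the tip; seated with its tip 13 inside the blank.
- line_mid (a point): On the line of centres, where the middle of the blank lies when it is mounted (100 above the bench).
- head_tip (a point): Tip of the headstock's fixed centre, pointing to the lathe's +y.
- tail_tip (a point): Tip of the tailstock's centre, pointing to the lathe's -y; moves with the tailstock. Between the tips there is at first 184 to 199, so the 160 long blank goes down between them with 12 or more to spare at each end.
- cradle: Two upright plywood plates across the lathe, 10 thick, 92 wide, notched on top; same origin and axes as the lathe, fixed to it at y = -33 and +72. Notches 46 wide, floors 77 high, mouths flared, upper edges 111 high. A blank lying in them has its axis 3 below the line of centres and can be pushed along; the centres lift it those 3 mm as they are driven in.
- cradle_mid (a point): Midway between the two notches, on the level of their floors (77 above the bench).
- tailstock (a joint): Slide of the tailstock in m: 0 fully open, grows towards the headstock (the lathe's -y), to 0.080 at most. About 0.065 when a blank is mounted. It moves against about 5 N of friction and stays where it is left; 12 to 20 N seats the blank.
- tail_grip (a point): On the axis of the upright black round post on the tailstock's top (24 diameter, 40 tall, top 173 above the bench), 20 below its top; moves with the tailstock. Push or grip it here.
- speed (a joint): Angle of the speed selector in rad, on top of the headstock, growing clockwise seen from above. The pointer (white line on one end of the black bar grip) points to the lathe's -x at 0, where the one-bar mark is; the two-bar mark is at 0.65, the three-bar mark at 1.30. Stiff, stays where left; it turns from 0 to 2.2.
- speed_grip (a point): On the selector's vertical axis at gripping height, 160 above the bench. The bar grip is 14 thick, 42 long, top 167 above the bench; it lies along the lathe's x when the joint is 0.
- jar: Bystander: amber glass jar, 60 dia x 85 high. Origin at the centre of its underside. To be left alone.
- screwdriver: Bystander: screwdriver, 200 long, lying. Origin at the centre of its underside. To be left alone.
- brush: Bystander: wooden brush, 180 long, lying. Origin at the centre of its underside. To be left alone.
- tin: Bystander: round flat aluminium tin, 84 dia x 55 high. Origin at the centre of its underside. To be left alone.
- doll_arm: Bystander: pink plastic doll's arm, about 150 long, lying. Origin at the centre of its underside. To be left alone.
- doll_leg: Bystander: pink plastic doll's leg, about 200 long, lying. Origin at the centre of its underside. To be left alone.
- can: Bystander: steel can with paper label, 66 dia x 100 high. Origin at the centre of its underside. To be left alone.

How it is judged:
On the way, in this order (a step that is already met when the one before it is completed fails the run):
1. the blank is carried between the two centres, clear of the cradle and let go (contact force between blank and cradle below 0.25 N and distance between blank_mid and line_mid below 0.006 m and angle between the y axis of blank and the y axis of lathe, either way round below 0.035 rad and y of tail_tip in the frame of lathe below 0.075 m and contact force between the fingers and blank below 0.1 N), for 0.2 s.
2. the selector points at the three-bar mark (value of joint speed between 1.13 and 1.47 rad), for 0.2 s.
At the end, for the whole second after the job is handed in: Blank at rest on the two centres, let go: middle within 6 mm of the mounted place, axis within 2 degrees, under 0.25 N on the cradle, tailstock tip less than 75 mm from the mounted middle; selector at the three-bar mark, 1.30 rad within 0.17; no bystander moved over 40 mm (all of step 1 and all of step 2 and linear speed of blank below 0.02 m/s); the robot touches nothing.
It fails at once if a bystander is moved more than 40 mm (distance of any of jar, screwdriver, brush, tin, doll_arm, doll_leg, can from where it was at the start of the episode above 0.04 m).
It also fails if it takes over 72 s, if anything falls off the work surface, if the arm or the gripper's body presses on something with over 40 N, if the wrist force passes 120 N, or if a joint passes its speed limit or range.

## Working session

There is one attempt and no reset: what is moved stays moved. The work goes in short steps, Python scripts to look and compute and a tool call to move; the robot and the scene stay as the last step left them, time stands still between calls to the robot, and variables do not carry over. Pictures are saved under pics/ and viewed, at most 10 in all, crops included, and the job is handed in when it is done.

Besides the shell and the picture viewer there is one more tool, called after "Request:" by a JSON object that holds its "api" and its "payload". apply_moves: Moves the arm, as the interface text tells. Its arguments: {"type":"object","properties":{"linear":{"type":"array"},"delta_rot":{"type":"array"},"gripper":{"type":"number"},"force":{"type":"number"}},"required":["linear","delta_rot"]}

```bash
mkdir -p pics; ls; cat > h.py <<'E'
import numpy as np,cv2
from scipy.spatial.transform import Rotation as R
from workcell import monitor,optics,workorder
def cam(n,st=None):
    i=optics.camera_info(n);K=np.array([[i['fx'],0,i['cx']],[0,i['fy'],i['cy']],[0,0,1]])
    if n=='wrist':
        T=np.array(i['T_tool_cam']);Rt=R.from_euler('xyz',st['tool_rot']).as_matrix()
        return K,Rt@T[:3,:3],Rt@T[:3,3]+np.array(st['position'])
    r=R.from_rotvec(np.ravel(i['rvec'])).as_matrix();return K,r.T,-r.T@np.ravel(i['tvec'])
def cloud(d,c):
    K,Rw,t=c;v,u=np.indices(d.shape)
    p=np.stack([(u-K[0,2])/K[0,0]*d,(v-K[1,2])/K[1,1]*d,d],-1)
    return p@Rw.T+t
def onplane(px,z,c):
    K,Rw,t=c;r=Rw@np.linalg.inv(K)@np.array([px[0],px[1],1.]);return t+r*(z-t[2])/r[2]
def grab(n):
    st=monitor.observe();im,d=optics.grab_frame(n);c=cam(n,st)
    np.savez(f'{n}.npz',im=im,d=d,K=c[0],R=c[1],t=c[2]);return im,d,c
def load(n):
    z=np.load(f'{n}.npz');return z['im'],z['d'],(z['K'],z['R'],z['t'])
E
python3 - <<'E'
from h import *
print(monitor.observe())
ims=[]
for n in ['scene','side']:
    im,d,c=grab(n);print(n,c[2],c[1][:,2],(d>0).mean());cv2.imwrite(f'pics/{n}.png',im[...,::-1])
E
```

```text
pics
{'clock': 0.0, 'qpos': array([ 1.05279331,  0.52203387, -0.036284  ,  1.59993827,  0.02122825,
        1.02106954, -0.11276388]), 'qd': array([-1.86447989e-04,  7.39384225e-04,  1.13069761e-03, -2.89376563e-03,
       -9.31083527e-05, -3.17270464e-05,  6.19525201e-04]), 'joint_efforts': array([ 1.16506151e-03, -9.27100325e+01,  1.98107913e+00, -3.69940495e+01,
        1.80669461e-02,  8.10855185e-03, -2.94553467e-05]), 'position': array([ 0.27042999, -0.56314011,  0.23073881]), 'tool_rot': array([-3.14053527e+00,  1.18367886e-04,  4.47805102e-01]), 'force': array([0.26923352, 0.01640374, 0.0744838 ]), 'moment': array([ 0.02304642, -0.04328642,  0.00812097]), 'finger_force': 0.0, 'grip_width': 0.0851710360625021}
scene [1.27621619 0.04930078 1.01955572] [-0.58572618 -0.05237421 -0.80881505] 0.996124267578125
side [0.09446889 0.90067539 0.74228583] [ 0.43243487 -0.73589881 -0.52101154] 0.995849609375
```

View pics/scene.png

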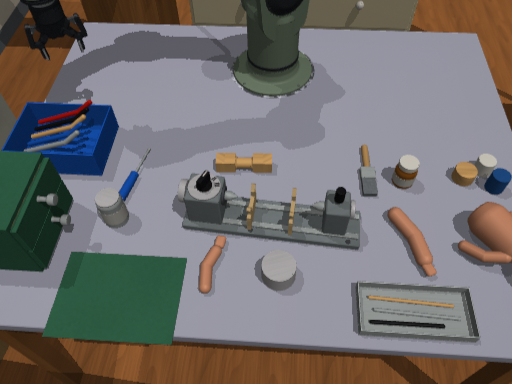

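View pics/side.png

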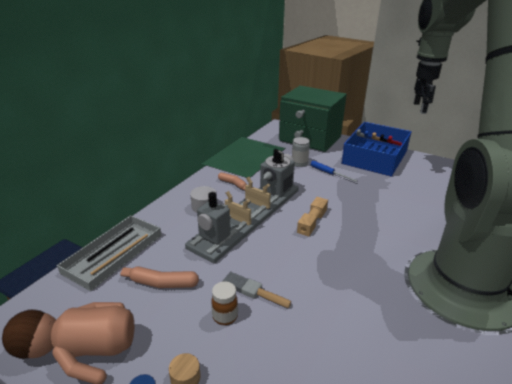

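Scene: the blank is at about (244,163). The lathe runs from (205,200), the headstock, to (338,212), the tailstock, with the post at (340,193) and the cradle plates at (252,207) and (292,210). The side view agrees. Next: coarse positions.

```bash
python3 - <<'E'
from h import *
im,d,c=load('scene');P=cloud(d,c)
hsv=cv2.cvtColor(im,cv2.COLOR_RGB2HSV)
def roi(u0,v0,u1,v1):
    m=np.zeros(d.shape,bool);m[v0:v1,u0:u1]=1;return m
w=(hsv[...,1]>90)&(hsv[...,0]<28)&(hsv[...,2]>90)
m=w&roi(205,145,285,180)&(P[...,2]>0.03)
q=P[m];print('blank',m.sum(),q.min(0),q.max(0));r=cv2.minAreaRect((q[:,:2]*1000).astype(np.float32));print(r)
blk=(hsv[...,2]<60)
m=blk&roi(328,180,352,205)&(P[...,2]>0.14);q=P[m];print('post',m.sum(),q.mean(0),q.min(0),q.max(0))
m=roi(185,160,230,200)&(P[...,2]>0.155);q=P[m];print('sel',m.sum(),q.mean(0),q.min(0),q.max(0))
for n,b in [('plA',(243,180,262,235)),('plB',(284,180,302,235))]:
    m=w&roi(*b)&(P[...,2]>0.09);q=P[m];print(n,m.sum(),q.mean(0),q.min(0),q.max(0),cv2.minAreaRect((q[:,:2]*1000).astype(np.float32)))
m=roi(170,150,370,250)&(P[...,2]>0.012)&(hsv[...,1]<70);q=P[m]
q=q[q[:,0]>0.5];print('lathe',cv2.minAreaRect((q[:,:2]*1000).astype(np.float32)),q.min(0),q.max(0))
m=roi(185,170,230,215)&(abs(P[...,2]-.125)<.004);print('headtop',cv2.minAreaRect((P[m][:,:2]*1000).astype(np.float32)))
print('bench z',np.median(P[60:140,330:450,2]))
E
```

```text
blank 591 [ 0.42332628 -0.14016562  0.03000077] [1.27621619 0.04930078 1.01955572]
((851.466796875, -40.478363037109375), (857.3406372070312, 158.1689910888672), 2.835265874862671)
post 137 [0.64831834 0.18825339 0.16299142] [0.63325782 0.17767073 0.14066669] [0.65733294 0.20014231 0.17507348]
sel 120 [ 0.67286958 -0.12330744  0.23485175] [ 0.59587194 -0.15413382  0.15521564] [1.27621619 0.04930078 1.01955572]
plA 54 [ 0.62150392 -0.02259394  0.10174868] [ 0.58518915 -0.03003224  0.09116637] [ 0.67012754 -0.01727018  0.11202717] ((627.7753295898438, -23.335163116455078), (9.171833992004395, 84.97786712646484), 86.39654541015625)
plB 48 [0.6293203  0.08151054 0.10149255] [0.59497938 0.07506943 0.09145692] [0.67792115 0.08677025 0.11060193] ((636.3933715820312, 80.961181640625), (8.008854866027832, 83.29443359375), 86.28731536865234)
lathe ((817.3115234375, -33.50836181640625), (462.743896484375, 809.735595703125), 70.48201751708984) [ 0.50019622 -0.20507887  0.0120415 ] [1.27621619 0.29320837 1.01955572]
headtop ((618.1459350585938, -141.24240112304688), (101.39629364013672, 84.8273696899414), 85.15362548828125)
bench z -0.0010521110688193058
```

Request:
{"api": "apply_moves", "payload": {"linear": [[0.18, -0.16, -0.2], [0.36, -0.32, -0.4], [0.54, -0.48, -0.6], [0.72, -0.64, -0.8], [0.9, -0.8, -1.0]], "delta_rot": [[0, 0, -0.054], [0, 0, -0.107], [0, 0, -0.161], [0, 0, -0.214], [0, 0, -0.268]], "gripper": 1}}

```text
clock: 0.52
position: [0.3172, -0.451, 0.332]
tool_rot: [-3.141, 0.0, 1.014]
force: [1.0, 0.6, 0.1]
grip_width: 0.0855
finger_force: 0.0
```

Request:
{"api": "apply_moves", "payload": {"linear": [[0.2, 0, -0.1], [0.4, 0, -0.2], [0.6, 0, -0.3], [0.8, 0, -0.4], [1.0, 0, -0.5]], "delta_rot": [[0, 0, -0.054], [0, 0, -0.107], [0, 0, -0.161], [0, 0, -0.214], [0, 0, -0.268]]}}

```text
clock: 0.93
position: [0.3706, -0.3667, 0.3816]
tool_rot: [-3.141, -0.0, 1.576]
force: [0.5, -0.4, 0.1]
grip_width: 0.0852
finger_force: 0.0
```

```bash
python3 - <<'E'
from h import *
s=monitor.observe();print(s['clock'],s['position'],s['tool_rot'],s['qpos']);print(np.round(optics.camera_info('wrist')['T_tool_cam'],3),optics.camera_info('wrist')['fx'])
im,d,c=load('scene');P=cloud(d,c);hsv=cv2.cvtColor(im,cv2.COLOR_RGB2HSV);P[d<=0]=-1
X,Y,Z=P[...,0],P[...,1],P[...,2]
reg=(Z>.02)&(X>.38)&(X<.52)&(Y>-.2)&(Y<.08);q=P[reg]
print('blank',cv2.minAreaRect((q[:,:2]*1000).astype(np.float32)),q[:,2].max())
t=q[q[:,2]>.034];print('blank top',cv2.minAreaRect((t[:,:2]*1000).astype(np.float32)))
reg=(Z>.012)&(X>.53)&(X<.74)&(Y>-.24)&(Y<.28);q=P[reg]
print('lathe',cv2.minAreaRect((q[:,:2]*1000).astype(np.float32)))
reg=(Z>.15)&(X>.53)&(X<.74)&(Y<-.05)&(Y>-.24);q=P[reg];print('sel',q.mean(0),cv2.minAreaRect((q[:,:2]*1000).astype(np.float32)))
E
```

```text
0.9333 [ 0.37061866 -0.36669398  0.38162096] [-3.14121994e+00 -1.64108053e-04  1.57578684e+00] [ 0.93936103  0.23862474 -0.33950811  1.64190952  0.08245266  1.27555853
  0.58969674]
[[ 0.001 -0.965 -0.264  0.067]
 [ 1.     0.001 -0.    -0.001]
 [ 0.001 -0.264  0.965 -0.141]
 [ 0.     0.     0.     1.   ]] 272.86798279131125
blank ((446.42327880859375, -60.619590759277344), (45.704254150390625, 158.91261291503906), 2.5069146156311035) 0.04494421402293747
blank top ((446.4035949707031, -60.715911865234375), (45.692657470703125, 158.73391723632812), 2.528583288192749)
lathe ((640.5806884765625, 41.42655944824219), (173.55857849121094, 492.0025939941406), 5.098204135894775)
sel [ 0.61910209 -0.13900862  0.16189973] ((615.9395751953125, -139.2119598388672), (15.359050750732422, 43.16691970825195), 64.80126190185547)
```

Request:
{"api": "apply_moves", "payload": {"linear": [[0.19, 0.07, 0], [0.38, 0.14, 0], [0.57, 0.21, 0], [0.76, 0.28, 0], [0.95, 0.34, 0]], "delta_rot": [[0, 0, 0], [0, 0, 0], [0, 0, 0], [0, 0, 0], [0, 0, 0]]}}

```text
clock: 1.35
position: [0.4046, -0.2717, 0.3811]
tool_rot: [-3.141, -0.0, 1.57]
force: [0.2, -0.3, 0.9]
grip_width: 0.0854
finger_force: 0.0
```

Request:
{"api": "apply_moves", "payload": {"linear": [[0.19, 0.07, 0], [0.38, 0.14, 0], [0.57, 0.21, 0], [0.76, 0.28, 0], [0.95, 0.34, 0]], "delta_rot": [[0, 0, 0], [0, 0, 0], [0, 0, 0], [0, 0, 0], [0, 0, 0]]}}

```text
clock: 1.77
position: [0.4386, -0.1767, 0.3811]
tool_rot: [-3.141, -0.0, 1.57]
force: [0.4, 0.0, -0.2]
grip_width: 0.0854
finger_force: 0.0
```

Request:
{"api": "apply_moves", "payload": {"linear": [[0.19, 0.07, 0], [0.38, 0.14, 0], [0.57, 0.21, 0], [0.76, 0.28, 0], [0.95, 0.34, 0]], "delta_rot": [[0, 0, 0], [0, 0, 0], [0, 0, 0], [0, 0, 0], [0, 0, 0]]}}

```text
clock: 2.18
position: [0.4726, -0.0818, 0.3811]
tool_rot: [-3.141, -0.0, 1.57]
force: [0.4, -0.0, -1.4]
grip_width: 0.0853
finger_force: 0.0
```

Request:
{"api": "apply_moves", "payload": {"linear": [[0.24, 0.1, 0], [0.48, 0.2, 0], [0.72, 0.3, 0], [0.95, 0.4, 0], [0.95, 0.4, 0]], "delta_rot": [[0, 0, 0], [0, 0, 0], [0, 0, 0], [0, 0, 0], [0, 0, 0]]}}

```text
clock: 2.6
position: [0.5133, 0.0168, 0.381]
tool_rot: [-3.141, -0.002, 1.575]
force: [-0.0, 0.9, -0.1]
grip_width: 0.0853
finger_force: 0.0
```

```bash
python3 - <<'E'
from h import *
im,d,c=grab('wrist');print(c[2],(d>0).mean(),monitor.observe()['position']);cv2.imwrite('pics/w1.png',im[...,::-1])
E
```

```text
[0.51234279 0.08322513 0.52256775] 0.99176025390625 [0.51278644 0.01452082 0.38089599]
```

View pics/w1.png

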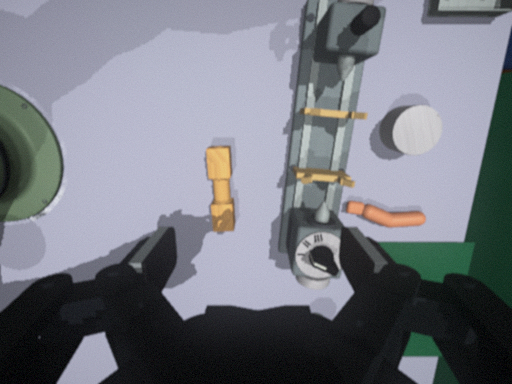

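Wrist view (right is +x, up is +y): blank at (221,188), plates at (334,113) and (323,177), tail centre tip at (346,78), head tip at (323,205), selector at (325,258). Next I'll measure these and zoom in on the selector.

```bash
cat > meas.py <<'E'
from h import *
im,d,c=load('wrist');P=cloud(d,c);P[d<=0]=-1;hsv=cv2.cvtColor(im,cv2.COLOR_RGB2HSV)
X,Y,Z=P[...,0],P[...,1],P[...,2]
v,u=np.indices(d.shape)
rect=lambda q:cv2.minAreaRect((q[:,:2]*1000).astype(np.float32))
w=(hsv[...,1]>90)&(hsv[...,0]<28)&(hsv[...,2]>90)
g=(X>.38)&(X<.52)&(Y>-.2)&(Y<.08)
q=P[w&g&(Z>.034)];print('blank',rect(q),np.median(q[:,2]))
for n,e in(('A',(u>290)&(u<358)&(v>160)&(v<192)),('B',(u>300)&(u<370)&(v>100)&(v<125))):
    q=P[w&e&(Z>.085)];print('plate',n,len(q),rect(q),q[:,2].max())
e=(u>285)&(u<392)&(v<260)
q=P[e&(Z>.008)&(Z<.06)&(hsv[...,1]<90)&(X>.53)&(X<.75)];print('base',rect(q),q[:,2].max())
q=P[(u>280)&(u<400)&(v<60)&(Z>.168)];print('post',len(q),rect(q),q[:,2].max())
q=P[(u>290)&(u<350)&(v>235)&(v<290)&(abs(Z-.167)<.006)];print('sel',len(q),rect(q),q.mean(0))
for n,e,s in(('tail',(u>330)&(u<362)&(v>55)&(v<90),-1),('head',(u>308)&(u<335)&(v>192)&(v<222),1)):
    q=P[e&(Z>.09)&(Z<.116)];o=q[np.argsort(s*q[:,1])[-12:]];print(n,o.mean(0),o[-1])
E
python3 meas.py; python3 - <<'E'
from h import *
im,_,_=load('wrist');cv2.imwrite('pics/z1.png',cv2.resize(im[190:290,280:370],None,fx=6,fy=6,interpolation=cv2.INTER_CUBIC)[...,::-1])
E
```

```text
blank ((443.53839111328125, -59.147254943847656), (40.097991943359375, 159.58677673339844), 2.5596539974212646) 0.03849492804283511
plate A 153 ((622.4907836914062, -22.693042755126953), (9.749775886535645, 83.2830810546875), 86.20594024658203) 0.11001661879365748
plate B 129 ((630.7493896484375, 80.70930480957031), (7.820231914520264, 83.71488189697266), 86.08322143554688) 0.10977089761730624
base ((658.996826171875, 30.092437744140625), (452.572265625, 181.6132049560547), 88.9478530883789) 0.05999980562843016
post 375 ((639.8351440429688, 189.52398681640625), (22.11243438720703, 22.60688591003418), 44.3674430847168) 0.1744290854117217
sel 251 ((612.5335693359375, -138.87197875976562), (14.246199607849121, 41.4790153503418), 64.27017211914062) [ 0.6126142  -0.13774754  0.16490579]
tail [0.63504751 0.12928197 0.1003929 ] [0.63446209 0.12743114 0.09965757]
head [ 0.62027437 -0.06008923  0.10065788] [ 0.62075246 -0.05730972  0.10126808]
```

View pics/z1.png

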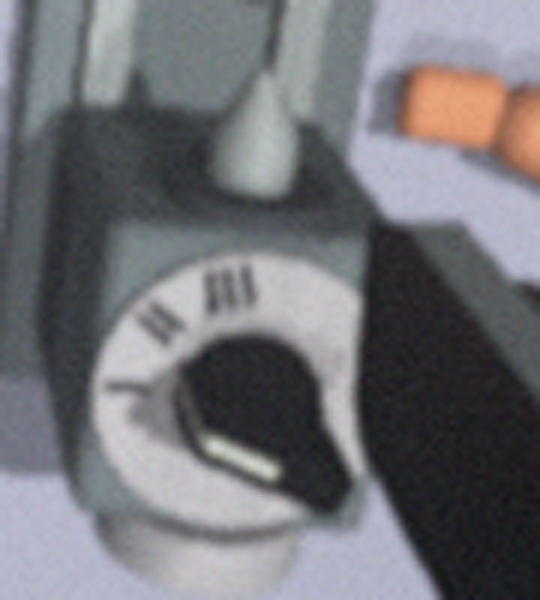

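The pointer lies about 0.37 rad, on the upper-left side, so it needs roughly 0.93 rad clockwise. Lathe origin is about (0.625, 0.0095) with yaw −4.6°. Blank is at (0.4435, −0.059) with yaw +2.6°. Going to the blank.

Request:
{"api": "apply_moves", "payload": {"linear": [[-0.18, -0.17, 0.18], [-0.36, -0.34, 0.36], [-0.54, -0.51, 0.54], [-0.72, -0.69, 0.72], [-0.74, -0.69, 0.9]], "delta_rot": [[0, 0, 0], [0, 0, -0.01], [0, 0, -0.02], [0, 0, -0.02], [0, 0, -0.02]]}}

```text
clock: 3.07
position: [0.4403, -0.0655, 0.2905]
tool_rot: [-3.14, 0.002, 1.608]
force: [0.8, -0.4, 0.8]
grip_width: 0.0856
finger_force: 0.0
```

Request:
{"api": "apply_moves", "payload": {"linear": [[0, 0, 0.2], [0, 0, 0.4], [0, 0, 0.6], [0, 0, 0.8], [0, 0, 1.0]], "delta_rot": [[0, 0, 0], [0, 0, 0], [0, 0, 0], [0, 0, 0], [0, 0, 0]]}}

```text
clock: 3.48
position: [0.443, -0.0626, 0.1904]
tool_rot: [-3.141, 0.0, 1.611]
force: [0.4, -0.6, 0.7]
grip_width: 0.0856
finger_force: 0.0
```

Request:
{"api": "apply_moves", "payload": {"linear": [[0, 0, 0.2], [0, 0, 0.4], [0, 0, 0.6], [0, 0, 0.8], [0, 0, 0.8]], "delta_rot": [[0, 0, 0], [0, 0, 0], [0, 0, 0], [0, 0, 0], [0, 0, 0]]}}

```text
clock: 3.9
position: [0.4416, -0.0623, 0.1087]
tool_rot: [-3.137, -0.001, 1.612]
force: [-1.1, 0.9, -0.7]
grip_width: 0.0853
finger_force: 0.0
```

```bash
python3 - <<'E'
from h import *
im,d,c=grab('wrist');P=cloud(d,c);s=monitor.observe();print(s['position'],s['tool_rot'])
hsv=cv2.cvtColor(im,cv2.COLOR_RGB2HSV);w=(hsv[...,1]>90)&(hsv[...,0]<28)&(hsv[...,2]>60)&(d>0)&(P[...,0]>.38)&(P[...,0]<.52)&(abs(P[...,1]+.06)<.12)&(P[...,2]>.03)
q=P[w];print(cv2.minAreaRect((q[:,:2]*1000).astype(np.float32)),np.percentile(q[:,2],[5,50,95]))
cv2.imwrite('pics/w2.png',im[...,::-1])
E
```

```text
[ 0.44226335 -0.06208667  0.11031784] [-3.13837757e+00 -3.85926853e-04  1.61191654e+00]
((443.3918151855469, -60.72746276855469), (39.753639221191406, 159.63577270507812), 2.4101054668426514) [0.03249252 0.03851491 0.03971957]
```

Request:
{"api": "apply_moves", "payload": {"linear": [[0.01, 0.01, 0.25], [0.01, 0.01, 0.5], [0.01, 0.01, 0.75], [0.01, 0.01, 0.92], [0.01, 0.01, 1.0]], "delta_rot": [[0, 0, 0], [0, 0, 0], [0, 0, 0], [0, 0, 0], [0, 0, 0]]}}

```text
clock: 4.37
position: [0.4443, -0.0611, 0.0107]
tool_rot: [-3.141, 0.0, 1.612]
force: [-0.7, 0.5, 0.1]
grip_width: 0.0851
finger_force: 0.0
```

Request:
{"api": "apply_moves", "payload": {"linear": [[0, 0, 0], [0, 0, 0], [0, 0, 0], [0, 0, 0], [0, 0, 0]], "delta_rot": [[0, 0, 0], [0, 0, 0], [0, 0, 0], [0, 0, 0], [0, 0, 0]], "gripper": -1, "force": 50}}

```text
clock: 4.78
position: [0.4451, -0.0609, 0.0125]
tool_rot: [3.14, 0.0, 1.612]
force: [-4.9, 1.0, 25.1]
grip_width: 0.0306
finger_force: 47.4
```

Request:
{"api": "apply_moves", "payload": {"linear": [[0, 0, 0], [0, 0, 0], [0, 0, 0], [0, 0, 0], [0, 0, 0]], "delta_rot": [[0, 0, 0], [0, 0, 0], [0, 0, 0], [0, 0, 0], [0, 0, 0]]}}

```text
clock: 5.2
position: [0.4451, -0.0609, 0.0125]
tool_rot: [3.14, 0.001, 1.612]
force: [-3.7, 1.0, 19.5]
grip_width: 0.0301
finger_force: 47.9
```

Request:
{"api": "apply_moves", "payload": {"linear": [[0, 0, -0.1], [0, 0, -0.3], [0, 0, -0.5], [0, 0, -0.75], [0, 0, -1.0]], "delta_rot": [[0, 0, 0], [0, 0, 0], [0, 0, 0], [0, 0, 0], [0, 0, 0]]}}

```text
clock: 5.62
position: [0.444, -0.0606, 0.1131]
tool_rot: [-3.141, -0.0, 1.613]
force: [0.5, -0.1, -1.5]
grip_width: 0.0301
finger_force: 50.7
```

Request:
{"api": "apply_moves", "payload": {"linear": [[0, 0, -0.25], [0, 0, -0.5], [0, 0, -0.75], [0, 0, -1.0], [0, 0, -1.0]], "delta_rot": [[0, 0, 0], [0, 0, 0], [0, 0, 0], [0, 0, 0], [0, 0, 0]]}}

```text
clock: 6.03
position: [0.4458, -0.0606, 0.216]
tool_rot: [3.136, 0.001, 1.612]
force: [0.9, 0.4, -0.2]
grip_width: 0.0301
finger_force: 50.8
```

Request:
{"api": "apply_moves", "payload": {"linear": [[0.06, 0.13, 0], [0.16, 0.33, 0], [0.26, 0.53, 0], [0.36, 0.74, 0], [0.44, 0.93, 0]], "delta_rot": [[0, 0, 0], [0, 0, 0], [0, 0, 0], [0, 0, 0], [0, 0, 0]]}}

```text
clock: 6.45
position: [0.5362, -0.012, 0.2117]
tool_rot: [3.142, -0.0, 1.613]
force: [0.2, 0.2, -1.3]
grip_width: 0.0304
finger_force: 50.8
```

Request:
{"api": "apply_moves", "payload": {"linear": [[0.1, 0.2, 0], [0.2, 0.4, 0], [0.3, 0.6, 0], [0.4, 0.8, 0], [0.44, 0.93, 0]], "delta_rot": [[0, 0, 0.01], [0, 0, 0.03], [0, 0, 0.05], [0, 0, 0.058], [0, 0, 0.058]]}}

```text
clock: 6.87
position: [0.6276, 0.0368, 0.2115]
tool_rot: [-3.142, -0.001, 1.491]
force: [-0.2, -0.4, -0.8]
grip_width: 0.0303
finger_force: 50.7
```

Request:
{"api": "apply_moves", "payload": {"linear": [[0, 0, 0.1], [0, 0, 0.2], [0, 0, 0.3], [0, 0, 0.3], [0, 0, 0.3]], "delta_rot": [[0, 0, 0], [0, 0, 0], [0, 0, 0], [0, 0, 0], [0, 0, 0]]}}

```text
clock: 7.28
position: [0.6258, 0.0344, 0.1807]
tool_rot: [-3.14, 0.0, 1.49]
force: [0.2, 0.5, -2.3]
grip_width: 0.0301
finger_force: 50.8
```

```bash
python3 - <<'E'
from h import *
s=monitor.observe();im,d,c=grab('wrist');print(s['position'],s['tool_rot'],s['grip_width'],s['finger_force'])
cv2.imwrite('pics/w3.png',im[...,::-1])
E
```

```text
[0.62577517 0.0343961  0.18072917] [-3.14009795e+00  3.70685776e-04  1.49041554e+00] 0.030050501581103884 50.779064297676086
```

View pics/w3.png

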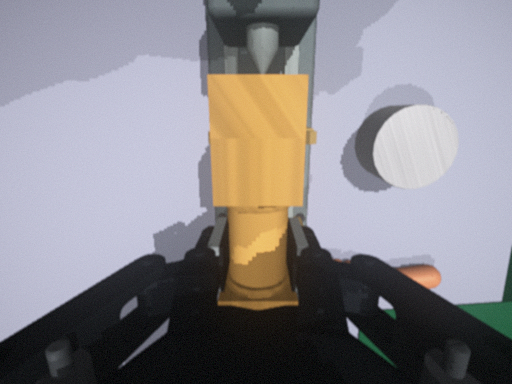

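Blank is held, with its +y end at rows 74–205 and the tail tip visible at (263,72). Checking tilt and alignment from depth.

```bash
python3 - <<'E'
from h import *
im,d,c=load('wrist');P=cloud(d,c);hsv=cv2.cvtColor(im,cv2.COLOR_RGB2HSV)
v,u=np.indices(d.shape)
w=(hsv[...,1]>90)&(hsv[...,0]<28)&(d>0)&(v>70)&(v<203)&(u>200)&(u<307)
q=P[w&(P[...,2]>.17)];A=np.c_[q[:,0]-.63,q[:,1]-.09,np.ones(len(q))];print(np.linalg.lstsq(A,q[:,2],rcond=None)[0])
print('top rect',cv2.minAreaRect((q[:,:2]*1000).astype(np.float32)),q[:,1].max())
m=(v>15)&(v<72)&(u>240)&(u<285)&(P[...,2]>.09)&(P[...,2]<.115);q=P[m];o=q[np.argsort(-q[:,1])[-10:]];print('tailtip',o.mean(0),o[-1])
E
```

```text
[-0.00493689 -0.00044034  0.20675416]
top rect ((629.4078979492188, 87.99948120117188), (54.01300048828125, 40.32304000854492), 85.33674621582031) 0.11623455434020664
tailtip [0.63651598 0.12920717 0.10125991] [0.63724843 0.12898703 0.10142881]
```

Request:
{"api": "apply_moves", "payload": {"linear": [[0, 0.03, 0.15], [0, 0.03, 0.3], [0, 0.03, 0.45], [0, 0.03, 0.6], [0, 0.03, 0.7]], "delta_rot": [[0, 0, 0], [0, 0, 0], [0, 0, 0], [0, 0, 0], [0, 0, 0]]}}

```text
clock: 7.75
position: [0.6292, 0.0345, 0.1096]
tool_rot: [-3.141, 0.0, 1.491]
force: [1.1, -0.3, -0.9]
grip_width: 0.0299
finger_force: 50.8
```

Request:
{"api": "apply_moves", "payload": {"linear": [[0, 0, 0.04], [0, 0, 0.08], [0, 0, 0.12], [0, 0, 0.15], [0, 0, 0.17]], "delta_rot": [[0, 0, 0], [0, 0, 0], [0, 0, 0], [0, 0, 0], [0, 0, 0]]}}

```text
clock: 8.17
position: [0.6298, 0.0347, 0.0944]
tool_rot: [3.141, -0.0, 1.491]
force: [0.0, -0.8, -1.2]
grip_width: 0.0302
finger_force: 50.8
```

Request:
{"api": "apply_moves", "payload": {"linear": [[0, 0, 0.01], [0, 0, 0.02], [0, 0, 0.03], [0, 0, 0.04], [0, 0, 0.04]], "delta_rot": [[0, 0, 0], [0, 0, 0], [0, 0, 0], [0, 0, 0], [0, 0, 0]]}}

```text
clock: 8.58
position: [0.6296, 0.0347, 0.0902]
tool_rot: [-3.142, -0.0, 1.491]
force: [0.1, 0.3, -1.3]
grip_width: 0.0305
finger_force: 50.8
```

Request:
{"api": "apply_moves", "payload": {"linear": [[0, 0, 0.01], [0, 0, 0.02], [0, 0, 0.03], [0, 0, 0.03], [0, 0, 0.03]], "delta_rot": [[0, 0, 0], [0, 0, 0], [0, 0, 0], [0, 0, 0], [0, 0, 0]]}}

```text
clock: 9.0
position: [0.6298, 0.0348, 0.0895]
tool_rot: [3.141, 0.001, 1.491]
force: [-14.1, -3.3, 35.9]
grip_width: 0.0303
finger_force: 54.6
```

Request:
{"api": "apply_moves", "payload": {"linear": [[0, 0, -0.02], [0, 0, -0.02], [0, 0, -0.02], [0, 0, -0.02], [0, 0, -0.02]], "delta_rot": [[0, 0, 0], [0, 0, 0], [0, 0, 0], [0, 0, 0], [0, 0, 0]], "gripper": 1}}

```text
clock: 9.42
position: [0.6296, 0.0347, 0.0891]
tool_rot: [-3.141, -0.0, 1.491]
force: [0.4, 0.3, -0.7]
grip_width: 0.0852
finger_force: 0.0
```

Request:
{"api": "apply_moves", "payload": {"linear": [[0, 0, -0.1], [0, 0, -0.3], [0, 0, -0.5], [0, 0, -0.75], [0, 0, -1.0]], "delta_rot": [[0, 0, 0], [0, 0, 0], [0, 0, 0], [0, 0, 0], [0, 0, 0]]}}

```text
clock: 9.83
position: [0.6294, 0.0348, 0.1908]
tool_rot: [-3.141, -0.0, 1.491]
force: [0.2, -0.7, -0.2]
grip_width: 0.0855
finger_force: 0.0
```

Request:
{"api": "apply_moves", "payload": {"linear": [[0, 0, -0.25], [0, 0, -0.5], [0, 0, -0.75], [0, 0, -0.9], [0, 0, -0.9]], "delta_rot": [[0, 0, 0], [0, 0, 0], [0, 0, 0], [0, 0, 0], [0, 0, 0]]}}

```text
clock: 10.25
position: [0.6307, 0.0352, 0.2835]
tool_rot: [3.137, -0.001, 1.491]
force: [1.3, 0.0, 0.1]
grip_width: 0.0852
finger_force: 0.0
```

```bash
python3 - <<'E'
from h import *
s=monitor.observe();im,d,c=grab('wrist');print(s['position'],s['tool_rot'])
cv2.imwrite('pics/w4.png',im[...,::-1])
P=cloud(d,c);P[d<=0]=-1;hsv=cv2.cvtColor(im,cv2.COLOR_RGB2HSV);w=(hsv[...,1]>90)&(hsv[...,0]<28)&(P[...,0]>.54)&(P[...,0]<.69)&(abs(P[...,1]-.035)<.12)&(P[...,2]>.095)
q=P[w];print(cv2.minAreaRect((q[:,:2]*1000).astype(np.float32)),np.percentile(q[:,2],[5,50,95]))
q=P[(P[...,2]>.168)&(P[...,1]>.14)&(P[...,1]<.24)&(P[...,2]<.18)];print('post',len(q),cv2.minAreaRect((q[:,:2]*1000).astype(np.float32)))
E
```

```text
[0.63069966 0.03515879 0.28350201] [ 3.13665865e+00 -9.95233831e-04  1.49076358e+00]
((631.6281127929688, 34.32440185546875), (158.04461669921875, 124.93655395507812), 58.849273681640625) [0.1021297  0.11525933 0.35059422]
post 367 ((640.0240478515625, 183.0740203857422), (11.64425277709961, 23.064889907836914), 85.56668853759766)
```

View pics/w4.png

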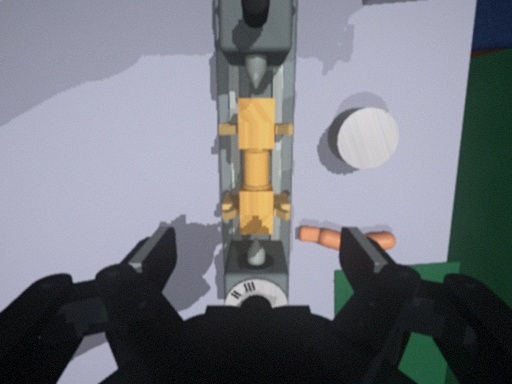

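Blank sits in both notches at (257,165), between the tips at (258,90) and (256,238). Now the tailstock post.

Request:
{"api": "apply_moves", "payload": {"linear": [[0.1, 0, 0], [0.25, 0, 0], [0.45, 0, 0], [0.65, 0, 0], [0.8, -0.02, 0]], "delta_rot": [[0, 0, 0], [0, 0, 0], [0, 0, 0], [0, 0, 0], [0, 0, 0]]}}

```text
clock: 10.72
position: [0.6336, 0.1181, 0.2784]
tool_rot: [-3.14, -0.001, 1.493]
force: [0.7, 0.8, 0.7]
grip_width: 0.0854
finger_force: 0.0
```

Request:
{"api": "apply_moves", "payload": {"linear": [[0.2, 0, 0], [0.4, 0, 0.1], [0.6, 0, 0.2], [0.74, 0, 0.35], [0.75, 0, 0.5]], "delta_rot": [[0, 0, 0], [0, 0, 0], [0, 0, 0], [0, 0, 0], [0, 0, 0]]}}

```text
clock: 11.13
position: [0.6389, 0.1944, 0.2282]
tool_rot: [-3.14, -0.002, 1.495]
force: [0.6, -0.3, 0.0]
grip_width: 0.0855
finger_force: 0.0
```

Request:
{"api": "apply_moves", "payload": {"linear": [[0, 0, 0.2], [0, 0, 0.4], [0, 0, 0.6], [0, 0, 0.78], [0, 0, 0.87]], "delta_rot": [[0, 0, 0], [0, 0, 0], [0, 0, 0], [0, 0, 0], [0, 0, 0]]}}

```text
clock: 11.55
position: [0.6385, 0.1902, 0.1394]
tool_rot: [-3.138, 0.001, 1.492]
force: [0.2, 0.5, 0.9]
grip_width: 0.0856
finger_force: 0.0
```

Request:
{"api": "apply_moves", "payload": {"linear": [[0, 0, 0], [0, 0, 0], [0, 0, 0], [0, 0, 0], [0, 0, 0]], "delta_rot": [[0, 0, 0], [0, 0, 0], [0, 0, 0], [0, 0, 0], [0, 0, 0]]}}

```text
clock: 11.97
position: [0.6404, 0.1895, 0.1433]
tool_rot: [3.14, -0.0, 1.491]
force: [-0.9, -0.8, -0.7]
grip_width: 0.0856
finger_force: 0.0
```

Request:
{"api": "apply_moves", "payload": {"linear": [[0, 0, 0], [0, 0, 0], [0, 0, 0], [0, 0, 0], [0, 0, 0]], "delta_rot": [[0, 0, 0], [0, 0, 0], [0, 0, 0], [0, 0, 0], [0, 0, 0]], "gripper": -1, "force": 90}}

```text
clock: 12.38
position: [0.6402, 0.1894, 0.1424]
tool_rot: [3.141, -0.0, 1.491]
force: [27.8, -2.7, 8.5]
grip_width: 0.0255
finger_force: 17.2
```

Request:
{"api": "apply_moves", "payload": {"linear": [[-0.02, 0, 0], [-0.05, 0, 0], [-0.1, 0, 0], [-0.15, 0, 0], [-0.2, 0, 0]], "delta_rot": [[0, 0, 0], [0, 0, 0], [0, 0, 0], [0, 0, 0], [0, 0, 0]]}}

```text
clock: 12.8
position: [0.64, 0.1701, 0.1429]
tool_rot: [3.138, -0.002, 1.491]
force: [12.2, 4.6, -1.3]
grip_width: 0.0217
finger_force: 88.3
```

Request:
{"api": "apply_moves", "payload": {"linear": [[-0.04, 0, 0], [-0.08, 0, 0], [-0.12, 0, 0], [-0.16, 0, 0], [-0.2, 0, 0]], "delta_rot": [[0, 0, 0], [0, 0, 0], [0, 0, 0], [0, 0, 0], [0, 0, 0]]}}

```text
clock: 13.22
position: [0.6384, 0.1503, 0.1429]
tool_rot: [3.138, -0.002, 1.491]
force: [11.4, 5.8, -2.3]
grip_width: 0.0216
finger_force: 88.4
```

Request:
{"api": "apply_moves", "payload": {"linear": [[-0.01, 0, 0], [-0.02, 0, 0], [-0.03, 0, 0], [-0.04, 0, 0], [-0.05, 0, 0]], "delta_rot": [[0, 0, 0], [0, 0, 0], [0, 0, 0], [0, 0, 0], [0, 0, 0]]}}

```text
clock: 13.63
position: [0.6381, 0.1454, 0.1429]
tool_rot: [3.138, -0.002, 1.491]
force: [11.7, 5.1, -2.5]
grip_width: 0.0222
finger_force: 88.4
```

Request:
{"api": "apply_moves", "payload": {"linear": [[-0.01, 0, 0], [-0.02, 0, 0], [-0.03, 0, 0], [-0.04, 0, 0], [-0.04, 0, 0]], "delta_rot": [[0, 0, 0], [0, 0, 0], [0, 0, 0], [0, 0, 0], [0, 0, 0]]}}

```text
clock: 14.05
position: [0.6377, 0.1413, 0.1429]
tool_rot: [3.138, -0.002, 1.491]
force: [10.8, 4.0, -1.8]
grip_width: 0.0218
finger_force: 88.4
```

Request:
{"api": "apply_moves", "payload": {"linear": [[-0.005, 0, 0], [-0.01, 0, 0], [-0.015, 0, 0], [-0.02, 0, 0], [-0.02, 0, 0]], "delta_rot": [[0, 0, 0], [0, 0, 0], [0, 0, 0], [0, 0, 0], [0, 0, 0]]}}

```text
clock: 14.47
position: [0.6376, 0.1395, 0.1429]
tool_rot: [3.138, -0.002, 1.491]
force: [11.2, 3.9, -1.9]
grip_width: 0.0218
finger_force: 88.4
```

Request:
{"api": "apply_moves", "payload": {"linear": [[-0.005, 0, 0], [-0.01, 0, 0], [-0.015, 0, 0], [-0.02, 0, 0], [-0.02, 0, 0]], "delta_rot": [[0, 0, 0], [0, 0, 0], [0, 0, 0], [0, 0, 0], [0, 0, 0]]}}

```text
clock: 14.88
position: [0.6374, 0.1376, 0.1429]
tool_rot: [3.138, -0.002, 1.491]
force: [11.3, 5.3, -2.9]
grip_width: 0.0217
finger_force: 88.4
```

```bash
python3 - <<'E'
from h import *
a,d,c=grab('scene');b,_,_=grab('side')
f=lambda x:cv2.resize(x,(640,300),interpolation=cv2.INTER_CUBIC)
cv2.imwrite('pics/s2.png',np.vstack([f(a[175:250,180:340]),f(b[170:245,180:340])])[...,::-1])
E
```

```text
(no output)
```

View pics/s2.png

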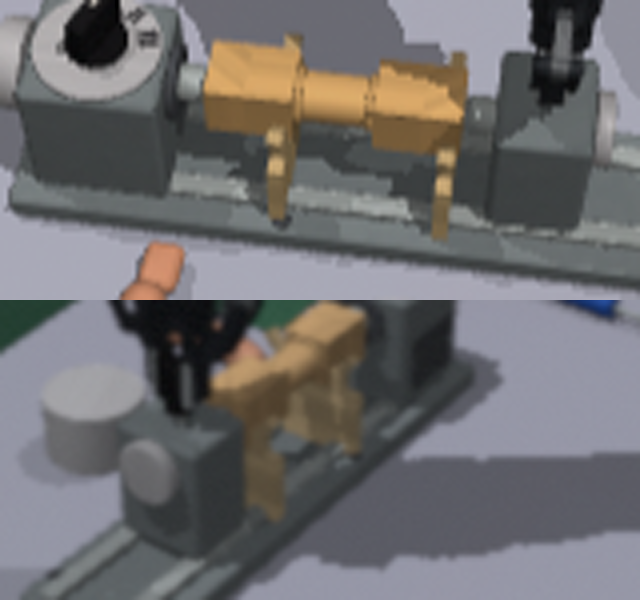

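Both centres are entering the blank's ends. I'll keep pushing gently until the force climbs.

Request:
{"api": "apply_moves", "payload": {"linear": [[-0.005, 0, 0], [-0.01, 0, 0], [-0.015, 0, 0], [-0.02, 0, 0], [-0.02, 0, 0]], "delta_rot": [[0, 0, 0], [0, 0, 0], [0, 0, 0], [0, 0, 0], [0, 0, 0]]}}

```text
clock: 15.4
position: [0.6374, 0.1368, 0.1429]
tool_rot: [3.138, -0.004, 1.492]
force: [13.3, 10.9, -5.1]
grip_width: 0.0218
finger_force: 88.3
```

Request:
{"api": "apply_moves", "payload": {"linear": [[-0.003, 0, 0], [-0.005, 0, 0], [-0.008, 0, 0], [-0.01, 0, 0], [-0.01, 0, 0]], "delta_rot": [[0, 0, 0], [0, 0, 0], [0, 0, 0], [0, 0, 0], [0, 0, 0]]}}

```text
clock: 15.82
position: [0.6374, 0.1366, 0.1429]
tool_rot: [3.137, -0.005, 1.492]
force: [14.8, 14.2, -6.8]
grip_width: 0.0219
finger_force: 88.3
```

Request:
{"api": "apply_moves", "payload": {"linear": [[-0.003, 0, 0], [-0.005, 0, 0], [-0.01, 0, 0], [-0.013, 0, 0], [-0.013, 0, 0]], "delta_rot": [[0, 0, 0], [0, 0, 0], [0, 0, 0], [0, 0, 0], [0, 0, 0]]}}

```text
clock: 16.23
position: [0.6373, 0.1363, 0.143]
tool_rot: [3.137, -0.007, 1.493]
force: [16.5, 19.9, -10.6]
grip_width: 0.0215
finger_force: 88.4
```

```bash
python3 - <<'E'
from h import *
s=monitor.observe();print(s['position'],s['force'])
im,d,c=grab('scene');P=cloud(d,c);P[d<=0]=-1;hsv=cv2.cvtColor(im,cv2.COLOR_RGB2HSV)
w=(hsv[...,1]>90)&(hsv[...,0]<28)&(abs(P[...,0]-.626)<.05)&(abs(P[...,1]-.01)<.11)
q=P[w&(P[...,2]>.113)]
A=np.c_[q[:,1]-.01,np.ones(len(q))];print(len(q),np.linalg.lstsq(A,q[:,2],rcond=None)[0],cv2.minAreaRect((q[:,:2]*1000).astype(np.float32)))
for a,b in((-.07,-.035),(.05,.085)):
    t=q[(q[:,1]>a)&(q[:,1]<b)];print(np.percentile(t[:,2],[50,75,90]),len(t))
E
```

```text
[0.63731678 0.13630774 0.14295995] [ 16.53232163  19.92245764 -10.59544023]
757 [0.00053367 0.11817586] ((627.8352661132812, 7.8996429443359375), (159.7921142578125, 45.110687255859375), 85.44226837158203)
[0.11881247 0.11994406 0.12091079] 207
[0.11886713 0.11983278 0.12088857] 206
```

Request:
{"api": "apply_moves", "payload": {"linear": [[0, 0, 0], [0, 0, 0], [0, 0, 0], [0, 0, 0], [0, 0, 0]], "delta_rot": [[0, 0, 0], [0, 0, 0], [0, 0, 0], [0, 0, 0], [0, 0, 0]], "gripper": 1}}

```text
clock: 16.7
position: [0.6354, 0.132, 0.1423]
tool_rot: [-3.141, 0.0, 1.491]
force: [0.5, -1.3, -0.1]
grip_width: 0.0809
finger_force: 0.0
```

Request:
{"api": "apply_moves", "payload": {"linear": [[0, 0, -0.1], [0, 0, -0.3], [0, 0, -0.5], [0, 0, -0.75], [0, 0, -1.0]], "delta_rot": [[0, 0, 0], [0, 0, 0], [0, 0, 0], [0, 0, 0], [0, 0, 0]]}}

```text
clock: 17.12
position: [0.6352, 0.1322, 0.244]
tool_rot: [-3.141, -0.0, 1.491]
force: [-0.9, -0.3, 0.1]
grip_width: 0.0856
finger_force: 0.0
```

Request:
{"api": "apply_moves", "payload": {"linear": [[0, 0, -0.2], [0, 0, -0.4], [0, 0, -0.5], [0, 0, -0.5], [0, 0, -0.5]], "delta_rot": [[0, 0, 0], [0, 0, 0], [0, 0, 0], [0, 0, 0], [0, 0, 0]]}}

```text
clock: 17.53
position: [0.6354, 0.1322, 0.2923]
tool_rot: [3.141, 0.0, 1.491]
force: [-0.3, -0.6, -1.1]
grip_width: 0.0852
finger_force: 0.0
```

```bash
python3 - <<'E'
from h import *
s=monitor.observe();print(s['position'],s['tool_rot'],s['qpos'])
im,d,c=grab('wrist');a,_,_=grab('scene')
P=cloud(d,c);P[d<=0]=-1;hsv=cv2.cvtColor(im,cv2.COLOR_RGB2HSV)
rect=lambda q:cv2.minAreaRect((q[:,:2]*1000).astype(np.float32))
w=(hsv[...,1]>90)&(hsv[...,0]<28)&(abs(P[...,0]-.626)<.06)&(abs(P[...,1]-.01)<.11)
q=P[w&(P[...,2]>.115)&(P[...,2]<.13)];print('blank',len(q),rect(q),np.percentile(q[:,2],[10,50,90]))
q=P[w&(P[...,2]>.09)&(abs(P[...,0]-.626)>.03)&(P[...,2]<.115)];print('plates',np.percentile(q[:,2],[90,97,100]))
q=P[(P[...,2]>.165)&(P[...,2]<.18)&(P[...,1]>.1)&(P[...,1]<.2)];print('post',len(q),rect(q))
f=lambda x:cv2.resize(x,(800,300),interpolation=cv2.INTER_CUBIC)
cv2.imwrite('pics/s3.png',np.vstack([f(a[165:240,170:370]),f(im[100:268,60:508])])[...,::-1])
E
```

```text
[0.63536471 0.13219647 0.29225558] [3.14132629e+00 2.79192059e-05 1.49067687e+00] [ 0.04410253  0.55343234 -0.53856666  1.43786466  0.29030227  1.22954935
 -0.60586281]
blank 2296 ((626.6578369140625, 13.434661865234375), (150.76007080078125, 39.74496841430664), 85.27086639404297) [0.11740131 0.11850122 0.11938282]
plates [0.10811421 0.10901169 0.11030991]
post 433 ((636.6539916992188, 137.427734375), (22.457494735717773, 22.855836868286133), 37.57612991333008)
```

View pics/s3.png

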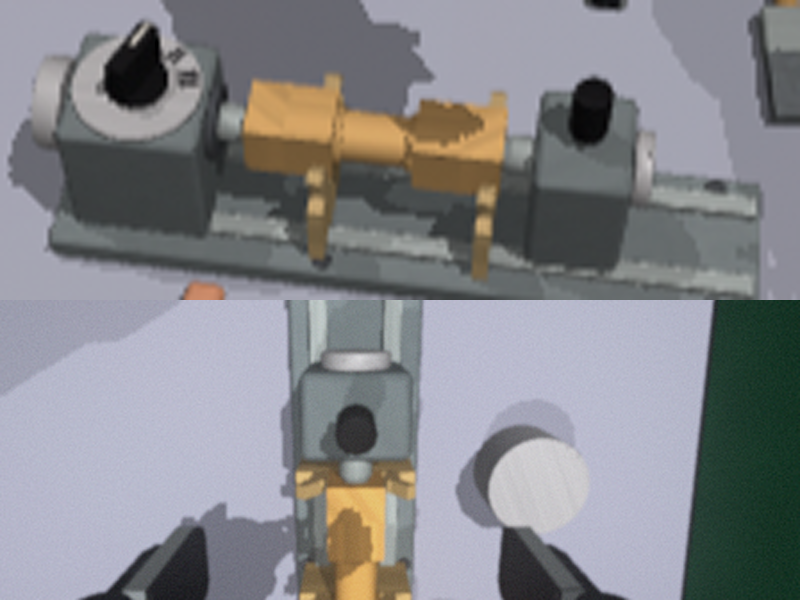

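Blank is seated: top at about 0.120 m and level, post moved 52 mm, gripper clear. Now the selector.

Request:
{"api": "apply_moves", "payload": {"linear": [[-0.1, 0, 0], [-0.3, 0, 0], [-0.5, 0, 0], [-0.7, 0, 0], [-0.9, 0, 0]], "delta_rot": [[0, 0, 0], [0, 0, 0], [0, 0, 0], [0, 0, 0], [0, 0, 0]]}}

```text
clock: 18.05
position: [0.6277, 0.0408, 0.2914]
tool_rot: [-3.14, 0.0, 1.49]
force: [0.4, 0.3, 0.9]
grip_width: 0.0853
finger_force: 0.0
```

Request:
{"api": "apply_moves", "payload": {"linear": [[-0.2, 0, 0], [-0.4, 0, 0], [-0.6, 0, 0], [-0.8, 0, 0], [-0.95, 0, 0]], "delta_rot": [[0, 0, 0], [0, 0, 0], [0, 0, 0], [0, 0, 0], [0, 0, 0]]}}

```text
clock: 18.47
position: [0.6199, -0.0549, 0.2914]
tool_rot: [-3.14, 0.001, 1.489]
force: [0.5, 0.6, 0.5]
grip_width: 0.0853
finger_force: 0.0
```

Request:
{"api": "apply_moves", "payload": {"linear": [[-0.2, 0, 0], [-0.4, 0, 0], [-0.6, 0, 0], [-0.8, 0, 0], [-0.87, 0, 0]], "delta_rot": [[0, 0, -0.05], [0, 0, -0.11], [0, 0, -0.17], [0, 0, -0.23], [0, 0, -0.287]]}}

```text
clock: 18.88
position: [0.6127, -0.1431, 0.2912]
tool_rot: [-3.14, 0.0, 2.095]
force: [0.7, -0.5, -0.9]
grip_width: 0.0857
finger_force: 0.0
```

Request:
{"api": "apply_moves", "payload": {"linear": [[0, 0, 0], [0, 0, 0], [0, 0, 0], [0, 0, 0], [0, 0, 0]], "delta_rot": [[0, 0, -0.059], [0, 0, -0.118], [0, 0, -0.177], [0, 0, -0.236], [0, 0, -0.287]]}}

```text
clock: 19.3
position: [0.6131, -0.1397, 0.2914]
tool_rot: [-3.141, -0.001, 2.699]
force: [0.3, -0.5, 0.7]
grip_width: 0.0853
finger_force: 0.0
```

Request:
{"api": "apply_moves", "payload": {"linear": [[0, 0, 0], [0, 0, 0], [0, 0, 0], [0, 0, 0], [0, 0, 0]], "delta_rot": [[0, 0, 0], [0, 0, 0], [0, 0, 0], [0, 0, 0], [0, 0, 0]]}}

```text
clock: 19.72
position: [0.6137, -0.1388, 0.2923]
tool_rot: [-3.141, 0.0, 2.691]
force: [0.8, 0.0, 0.3]
grip_width: 0.0853
finger_force: 0.0
```

```bash
cat > sel.py <<'E'
from h import *
s=monitor.observe();print(s['position'],s['tool_rot'],s['qpos'])
im,d,c=grab('wrist');P=cloud(d,c);P[d<=0]=-1
rect=lambda q:cv2.minAreaRect((q[:,:2]*1000).astype(np.float32))
m=(P[...,2]>.158)&(P[...,2]<.176)&(abs(P[...,0]-.613)<.035)&(abs(P[...,1]+.139)<.035);q=P[m];print('sel',len(q),rect(q),q.mean(0))
v,u=np.nonzero(m);W=m&(im.min(-1)>140);print('white',W.sum(),P[W].mean(0) if W.any() else '')
cv2.imwrite('pics/sel.png',im[...,::-1])
E
python3 sel.py
```

```text
[ 0.61367265 -0.13884013  0.29227387] [-3.14145809e+00  3.61683995e-05  2.69132086e+00] [ 0.62110646  0.56960775 -0.77268319  1.48669298  0.40786635  1.25138717
  0.91936477]
sel 559 ((612.3847045898438, -139.7367401123047), (13.51660442352295, 42.200050354003906), 64.37928009033203) [ 0.61192847 -0.13947541  0.16517005]
white 90 [ 0.60600072 -0.13626105  0.16597318]
```

Request:
{"api": "apply_moves", "payload": {"linear": [[0, -0.01, 0.15], [0, -0.01, 0.35], [0, -0.01, 0.55], [0, -0.01, 0.75], [0, -0.01, 0.9]], "delta_rot": [[0, 0, 0], [0, 0, 0], [0, 0, 0], [0, 0, 0], [0, 0, 0]]}}

```text
clock: 20.18
position: [0.6129, -0.1397, 0.2008]
tool_rot: [-3.141, -0.001, 2.692]
force: [0.6, -0.6, -0.3]
grip_width: 0.0857
finger_force: 0.0
```

Request:
{"api": "apply_moves", "payload": {"linear": [[0, 0, 0.15], [0, 0, 0.3], [0, 0, 0.45], [0, 0, 0.55], [0, 0, 0.58]], "delta_rot": [[0, 0, 0], [0, 0, 0], [0, 0, 0], [0, 0, 0], [0, 0, 0]]}}

```text
clock: 20.6
position: [0.6127, -0.1397, 0.1428]
tool_rot: [-3.141, -0.002, 2.693]
force: [-0.0, 0.6, 0.2]
grip_width: 0.0855
finger_force: 0.0
```

Request:
{"api": "apply_moves", "payload": {"linear": [[0, 0, 0], [0, 0, 0], [0, 0, 0], [0, 0, 0], [0, 0, 0]], "delta_rot": [[0, 0, 0], [0, 0, 0], [0, 0, 0], [0, 0, 0], [0, 0, 0]], "gripper": -1, "force": 60}}

```text
clock: 21.02
position: [0.6135, -0.1398, 0.1449]
tool_rot: [3.141, 0.001, 2.693]
force: [0.1, -0.4, 0.1]
grip_width: 0.0254
finger_force: 0.0
```

Request:
{"api": "apply_moves", "payload": {"linear": [[0, 0, 0], [0, 0, 0], [0, 0, 0], [0, 0, 0], [0, 0, 0]], "delta_rot": [[0, 0, 0], [0, 0, 0], [0, 0, 0], [0, 0, 0], [0, 0, 0]]}}

```text
clock: 21.43
position: [0.6133, -0.14, 0.1449]
tool_rot: [-3.141, 0.001, 2.693]
force: [-1.8, -0.6, 6.4]
grip_width: 0.0127
finger_force: 58.6
```

Turn clockwise by 53.3° (0.444 about tool +z), over two calls.

Request:
{"api": "apply_moves", "payload": {"linear": [[0, 0, 0], [0, 0, 0], [0, 0, 0], [0, 0, 0], [0, 0, 0]], "delta_rot": [[0, 0, 0.03], [0, 0, 0.08], [0, 0, 0.13], [0, 0, 0.18], [0, 0, 0.22]]}}

```text
clock: 21.85
position: [0.6139, -0.1393, 0.1449]
tool_rot: [3.14, 0.001, 2.227]
force: [2.3, 2.0, 1.0]
grip_width: 0.0131
finger_force: 58.5
```

Request:
{"api": "apply_moves", "payload": {"linear": [[0, 0, 0], [0, 0, 0], [0, 0, 0], [0, 0, 0], [0, 0, 0]], "delta_rot": [[0, 0, 0.05], [0, 0, 0.1], [0, 0, 0.15], [0, 0, 0.2], [0, 0, 0.224]]}}

```text
clock: 22.27
position: [0.6148, -0.1389, 0.1449]
tool_rot: [3.138, -0.0, 1.758]
force: [8.3, 3.1, -2.9]
grip_width: 0.0127
finger_force: 58.6
```

Request:
{"api": "apply_moves", "payload": {"linear": [[0, 0, 0], [0, 0, 0], [0, 0, 0], [0, 0, 0], [0, 0, 0]], "delta_rot": [[0, 0, 0], [0, 0, 0], [0, 0, 0], [0, 0, 0], [0, 0, 0]]}}

```text
clock: 22.68
position: [0.6148, -0.1389, 0.1449]
tool_rot: [3.138, -0.0, 1.764]
force: [8.1, 2.8, -1.4]
grip_width: 0.0128
finger_force: 58.8
```

Request:
{"api": "apply_moves", "payload": {"linear": [[0, 0, 0], [0, 0, 0], [0, 0, 0], [0, 0, 0], [0, 0, 0]], "delta_rot": [[0, 0, 0], [0, 0, 0], [0, 0, 0], [0, 0, 0], [0, 0, 0]], "gripper": 1}}

```text
clock: 23.1
position: [0.6132, -0.1398, 0.1443]
tool_rot: [-3.141, 0.0, 1.763]
force: [0.1, -0.3, -0.7]
grip_width: 0.0727
finger_force: 0.0
```

Request:
{"api": "apply_moves", "payload": {"linear": [[0, 0, -0.1], [0, 0, -0.3], [0, 0, -0.5], [0, 0, -0.75], [0, 0, -1.0]], "delta_rot": [[0, 0, 0], [0, 0, 0], [0, 0, 0], [0, 0, 0], [0, 0, 0]]}}

```text
clock: 23.52
position: [0.613, -0.1397, 0.246]
tool_rot: [-3.141, -0.0, 1.763]
force: [0.4, 0.1, -0.9]
grip_width: 0.0852
finger_force: 0.0
```

Request:
{"api": "apply_moves", "payload": {"linear": [[0, 0, -0.2], [0, 0, -0.4], [0, 0, -0.6], [0, 0, -0.6], [0, 0, -0.6]], "delta_rot": [[0, 0, 0], [0, 0, 0], [0, 0, 0], [0, 0, 0], [0, 0, 0]]}}

```text
clock: 23.93
position: [0.6135, -0.1398, 0.3059]
tool_rot: [3.14, 0.001, 1.763]
force: [-0.5, 0.3, -0.0]
grip_width: 0.0856
finger_force: 0.0
```

```bash
python3 sel.py; python3 - <<'E'
from h import *
a,d,c=grab('scene');im,_,_=load('wrist')
P=cloud(d,c);P[d<=0]=-1;hsv=cv2.cvtColor(a,cv2.COLOR_RGB2HSV)
w=(hsv[...,1]>90)&(hsv[...,0]<28)&(abs(P[...,0]-.626)<.05)&(abs(P[...,1]-.01)<.11)&(P[...,2]>.113)
q=P[w];print(np.percentile(q[:,2],[50,75,90]),cv2.minAreaRect((q[:,:2]*1000).astype(np.float32)))
f=lambda x:cv2.resize(x,(800,300),interpolation=cv2.INTER_CUBIC)
cv2.imwrite('pics/s4.png',np.vstack([f(a[165:240,170:370]),f(im[120:288,60:508])])[...,::-1])
E
```

```text
[ 0.6135465  -0.13975635  0.30593361] [3.13958949e+00 9.43557772e-04 1.76298392e+00] [ 0.47783094  0.50543541 -0.53016447  1.47782508  0.26361317  1.22743073
  0.10607522]
sel 506 ((613.866943359375, -138.52735900878906), (13.900588989257812, 41.58047866821289), 11.544684410095215) [ 0.61393349 -0.13780635  0.16522748]
white 81 [ 0.61248317 -0.13042471  0.16617973]
[0.11849147 0.11978118 0.12080416] ((629.1016845703125, 8.178916931152344), (159.8650665283203, 43.74309158325195), 84.97895812988281)
```

View pics/s4.png

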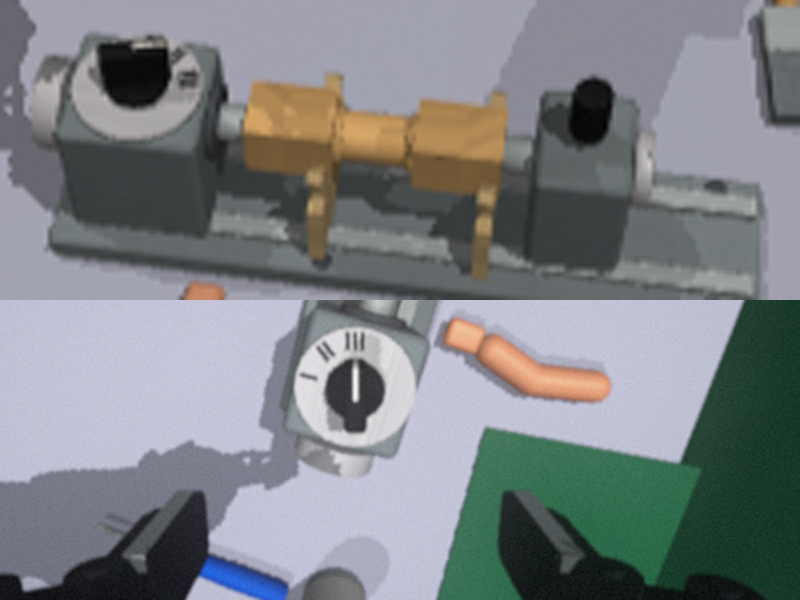

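The pointer at (355,380) is in line with the three-bar mark at (355,341), about 1.29 rad. The blank is still held between the centres and the gripper touches nothing. Handing in.

```bash
python3 -c "
from workcell import workorder;print(workorder.job_done())"
```

```text
the job is handed in; nothing more can be done
None
```

The blank is seated between the two centres, clear of the cradle, the selector measures about 1.29 rad at the three-bar mark, and the job is handed in at about 24 s; the hand-in gave no verdict.

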